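Raise the dripper arm to the tape mark, close its cam lever and keep hold

ROBOT

A 6-joint arm with a two-finger parallel gripper is mounted at the origin on a cart in front of the work surface, level with it; the furniture and walls round the work are solid. World frame = base frame: x ahead of the robot, y to its left, z up, the work surface at z = 0. Lengths are in m, angles in rad, forces in N, time in s.
With the tool pointing down it reaches from about 0.3 to 0.875 m from the base axis. Payload 6.4 kg.
Tool frame: the origin (TCP) lies between the finger pads, 19 mm behind the fingertips; this is the grasp point; z points along the fingers, y is the line along which they close (so a half turn about z gives the same grasp; the last joint's range is limited). The gripper opens to 85 mm and grips with 20 to 120 N. Pads are 22 mm wide; open, the fingers measure 114 mm over their backs; the gripper's body (76 mm by 85 mm) begins 54 mm behind the grasp point. The pads swing forward as they close: fully open they stand 13 mm farther back than shut.
Start: joints at [-1.308, 0.181, 1.607, -0, 1.354, -0.206], TCP at [0.26, -0.513, 0.25] pointing down, gripper open.
Joint ranges: [-2.99, 2.99], [-0.89, 2.07], [0.3, 2.58], [-1.14, 4.28], [0, 2.63], [-3.12, 3.12]. Speed limits (rad/s): [2.57, 2.57, 3.01, 3.14, 3.14, 3.14].

INTERFACE

Orientations are given as a unit quaternion [w, x, y, z].
In Python, from bench import ctrl gives the robot as it stands.
- The arm moves only by the tool servo_tool, never from a script. Its argument "series" is text: rows parted by semicolons, each of 7 numbers parted by spaces: the gripper command: -1 is fully open, 1 is shut, values between are in proportion, then the shift along the tool's x, y, z in m, then the turn, a rotation vector about the tool's x, y, z in degrees. A call has 1 to 12 rows; each row is the pose to reach, as a shift and turn from the pose commanded when the call began, along the tool's axes at that moment; what a row does not reach only later rows make up. A row lasts 1/12 s, in which the tool goes at most 41.7 mm and 7.16 degrees, less where a joint would pass 70% of its speed; a pose out of reach is approached as far as the arm can. A call with a gripper value outside its range is refused whole. The fingers move at their own pace and stop on an object; the grip force is fixed at half the most. Time passes only in rows, so rows that repeat a pose let the fingers close. It gives the time, the measured TCP pose, the force, the opening and the grip force at its end, in the units of the state.
- ctrl.get_obs(): the state, without advancing time (a new reading comes with each control period).
- ctrl.camera(name): name is "scene" or "side" or "wrist"; returns a dict with "img" (400x640x3 uint8, red, green, blue), "z_map" (400x640 float32, m along the optical axis (not along the pixel's ray), 0 where there is no reading), "fovy" (degrees; the focal length in pixels is half the picture's height over the tangent of half this angle, whatever the lens; pixels are square), "cx", "cy" (the principal point, pixels), "extrinsics" (4x4, takes a point from camera to world coordinates); the wrist camera has in their place "T_tool_cam" (4x4, takes a point from camera to tool coordinates, whose origin is the TCP and whose axes are the flange's). Camera axes: x right, y down, z forward; pixel columns grow to the right and rows downward; lengths in m; the calibration is good to about 2 mm. A picture is of the moment at which its call begins: read the wrist's pose just before it.
- ctrl.hand_in(): hands the job in; it is judged then, once.
The state is a dict: "time_s": time; "q": joint angles; "dq": joint speeds; "joint_efforts": joint torques, N m; "eef_pos": TCP position; "eef_rot": TCP orientation; "wrist_force": force on the tool from outside, world axes, zero at the start; "torque": the same for the moment, N m; "opening": opening from 0.0 (shut) to 1.0 (fully open); "grasp_force": force on a finger pad.
Only numpy, scipy, OpenCV 4.12 (cv2) and the standard library are available. Lean on these libraries where they do the work, as an engineer would, in place of code of your own. Each camera call takes 0.05 s, during which the arm holds its last target. There are 200 camera calls.

TASK

The dripper arm on the pour-over stand hangs too low for the drinking glass, and its clamp lever is open. Take the lever by its knob, raise the arm until the top edge of its black collar lies on the band of red tape round the post, and with the arm held there swing the lever fully closed; finish still gripping the knob. Move steadily: do not let the arm drop, do not clamp it anywhere but at the tape, and leave the cup, the glass and the tin as they stand.

Things in the scene. Friction and masses are not known exactly. Their poses are not given: they have to be found in the camera images.
- stand: Pour-over stand, fixed. Origin on the worktop under the axis of its upright square steel post (18 x 18 mm, top 266 mm up). Dark wood base 120 x 210 x 14 mm, its centre 55 mm along the stand's +y; the dripper hangs over it 100 mm from the post along +y. The lever is at the front, the stand's -x side.
- dripper_arm: Arm sliding on the post, about 0.4 kg with its lever: black collar 36 x 36 x 36 mm round the post, white cone dripper (rim 100 mm wide) along +y. Origin on the post axis at the collar's underside. It starts at rest on a black stop, origin 85 mm up. Lever open: only about 0.5 N of drag, so let go it falls. Lever closed: the cam presses a brake shoe on the post and holds against about 15 N.
- cam_lever (a joint): Clamp lever on an upright pin at the collar's front, riding with it. 0 = fully closed at a stop, pointing to the stand's -y; 1.3 rad = fully open, pointing nearly to -x (opens clockwise seen from above); starts between 0.85 and 1.2. The cam bites below about 0.8 rad (up to about 10 N at the knob), goes over centre at 0.12 rad; above 0.8 it is free and stays where it is left.
- lever_knob (a point): Middle of the black upright knob at the lever's end, to be pinched from above: round, 17 mm thick, top 18 mm above this point; the steel lever bar starts 20 mm below it. Its axis is 74 mm from the lever's pin; it does not spin on the lever. The post stands 78 to 105 mm away.
- lever_pivot (a point): Point on the lever pin's upright axis (25 mm in front of the post axis) at the height of lever_knob; moves up and down with the collar.
- collar_top (a point): Centre of the collar's top face, on the post's axis: the edge that comes up to the ring.
- blue_cup: Dark blue espresso cup, 63 x 86 x 50 mm, standing on the stand's base under the dripper. Leave it.
- glass: Clear drinking glass, 80 mm wide, 91 mm tall, standing near the stand. Leave it.
- tin: Grey steel tin with a wooden lid, 68 mm wide, 85 mm tall, standing near the stand. Leave it.
- tape_mark (a point): Centre, on the post's axis, of the 10 mm tall band of red tape stuck flat round the post above the collar (the collar rides over it). It starts 50 to 105 mm above collar_top; its height differs each time.

How it is judged:
On the way:
1. the arm is raised to the tape with the lever still open, held by the gripper (value of joint cam_lever above 0.6 rad and contact force between the fingers and dripper_arm above 2 N and z of collar_top in the frame of tape_mark between -0.006 and 0.006 m), for 0.2 s.
At the end, for the whole second after the job is handed in: The lever is closed (under 0.12 rad), the collar's top edge lies on the tape (within 6 mm of the band's middle) and stays there, and the fingers still grip the lever knob (over 8 N, TCP within 35 mm of the knob's middle) (value of joint cam_lever below 0.12 rad and z of collar_top in the frame of tape_mark between -0.006 and 0.006 m and contact force between the fingers and dripper_arm above 8 N and distance between the grasp point and lever_knob below 0.035 m); the arm keeps its last pose, push and grip.
It fails at once if the arm drops or is jerked along the post (faster than 0.3 m/s) (linear speed of dripper_arm above 0.3 m/s).
It fails at once if the lever is closed with the arm away from the tape (value of joint cam_lever below 0.3 rad and (z of collar_top in the frame of tape_mark below -0.012 m or z of collar_top in the frame of tape_mark above 0.012 m)).
It fails at once if the cup, the glass or the tin is shifted by more than 15 mm or tipped (distance of any of blue_cup, glass, tin from where it was at the start of the episode above 0.015 m or angle between any of blue_cup, glass, tin's own z axis and vertical above 0.3 rad).
It also fails if it takes over 38 s, if anything falls off the work surface, if the arm or the gripper's body presses on something with over 40 N, if the wrist force passes 120 N, or if a joint passes its speed limit or range.

## Working session

There is one attempt and no reset: what is moved stays moved. The work goes in short steps, Python scripts to look and compute and a tool call to move; the robot and the scene stay as the last step left them, time stands still between calls to the robot, and variables do not carry over. Pictures are saved under pics/ and viewed, at most 10 in all, crops included, and the job is handed in when it is done.

Besides the shell and the picture viewer there is one more tool, called after "Request:" as name(argument=value, ...) on one line, values as JSON. servo_tool: Moves the arm, as the interface text tells. Its arguments: {"type":"object","properties":{"series":{"type":"string"}},"required":["series"]}

```bash
mkdir -p pics; cat > h.py <<'E'
import numpy as np, cv2
from bench import ctrl
def cam(n):
    c=ctrl.camera(n); c["f"]=200/np.tan(np.radians(c["fovy"])/2); return c
def pts(c):
    z=c["z_map"]; v,u=np.mgrid[0:400,0:640]
    P=np.stack([(u-c["cx"])/c["f"]*z,(v-c["cy"])/c["f"]*z,z,np.ones_like(z)],-1)
    return (P@np.asarray(c["extrinsics"]).T)[...,:3]
def save(n,img): cv2.imwrite(f"pics/{n}.png",img[...,::-1])
E
python3 - <<'E'
from h import *
np.set_printoptions(precision=4,suppress=True)
o=ctrl.get_obs();print(o)
for n in("scene","side"):
    c=cam(n);save(n,c["img"]);P=pts(c);np.savez(n,P=P,**c);print(n,c["f"],np.asarray(c["extrinsics"]))
    h=cv2.cvtColor(c["img"],cv2.COLOR_RGB2HSV)
    m=((h[...,0]<8)|(h[...,0]>172))&(h[...,1]>150)&(h[...,2]>80)
    k,l,s,ct=cv2.connectedComponentsWithStats(m.astype(np.uint8))
    for i in range(1,k):
        if s[i,4]>15: print(s[i],ct[i],np.median(P[l==i],0))
E
```

```text
{'time_s': 0.0, 'q': array([-1.3083,  0.1815,  1.608 , -0.    ,  1.3538, -0.2063]), 'dq': array([-0.0001,  0.0004, -0.0003, -0.0019,  0.001 ,  0.0001]), 'joint_efforts': array([ -0.0006, -44.487 , -35.1334,  -0.0004,   0.009 ,   0.    ]), 'eef_pos': array([ 0.2597, -0.5124,  0.2491]), 'eef_rot': array([-0.0009,  0.9727,  0.2323, -0.    ]), 'wrist_force': array([ 0.3202,  0.0105, -0.2472]), 'torque': array([ 0.0058, -0.0375, -0.0253]), 'grasp_force': 0.0, 'opening': 0.9944711700740989}
scene 440.80720908218854 [[-0.6493 -0.3865  0.655  -0.0844]
 [-0.7606  0.3357 -0.5558  0.653 ]
 [-0.0051 -0.859  -0.5119  0.5773]
 [ 0.      0.      0.      1.    ]]
[291   3  49  15 453] [315.0508  10.4658] [ 0.8528 -0.1245  0.4099]
[368 154  11   6  39] [372.8718 157.1538] [0.4748 0.039  0.181 ]
[303 197  14   9  70] [308.8571 201.4857] [0.6422 0.0787 0.0129]
side 436.1159083216294 [[ 0.8799 -0.2237  0.4192  0.1401]
 [-0.4751 -0.4046  0.7814 -0.454 ]
 [-0.0052 -0.8867 -0.4622  0.5301]
 [ 0.      0.      0.      1.    ]]
[605  56  35  21 520] [623.2981  67.0692] [ 0.8488 -0.0978  0.4066]
[602  98  21   5  53] [613.6226 100.283 ] [ 0.8479 -0.0998  0.3592]
[599 119  18   4  46] [607.4565 120.8478] [ 0.8478 -0.0992  0.3276]
[349 225  14   8  65] [355.7692 228.8769] [0.4767 0.0224 0.1789]
[406 273  31  15 225] [420.0889 281.5467] [0.6337 0.0274 0.011 ]
```

View pics/scene.png

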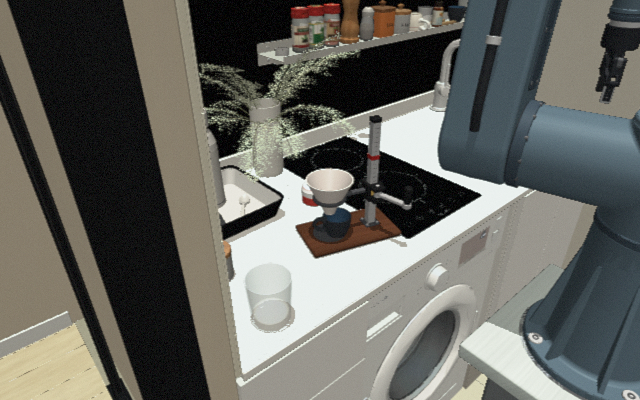

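View pics/side.png

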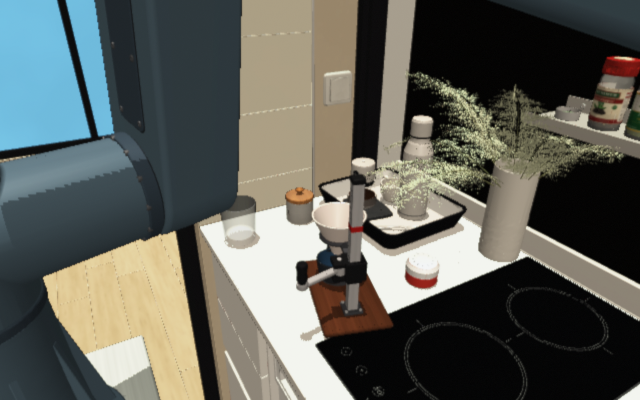

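The scene view shows the post top at about (375,118), the tape at (373,157), the collar at (373,190) and the knob at (407,197). In the side view the post top is at (357,178), the tape at (356,229), the collar at (350,268) and the knob at (302,270).

```bash
python3 - <<'E'
from h import *
np.set_printoptions(precision=3,suppress=True)
D={n:np.load(n+".npz") for n in("scene","side")}
boxes={"scene":{"knob":(398,182,416,212),"top":(368,115,384,122),"collar":(362,178,385,202)},"side":{"knob":(294,258,311,288),"top":(348,172,367,184),"collar":(330,250,370,285)}}
for n in D:
    img=D[n]["img"];P=D[n]["P"]
    for k,(a,b,c,d) in boxes[n].items():
        m=np.zeros((400,640),bool);m[b:d,a:c]=True
        m&=(img.max(-1)<75)&(P[...,2]>.06)
        Q=P[m]; v,u=np.where(m)
        print(n,k,m.sum(),"uv",u.min(),u.max(),v.min(),v.max(),np.median(Q,0),np.percentile(Q,5,axis=0),np.percentile(Q,95,axis=0))
    # wood base
    h=cv2.cvtColor(img,cv2.COLOR_RGB2HSV)
    m=(abs(P[...,2]-.014)<.006)&(h[...,0]<15)&(h[...,1]>100)&(h[...,2]<130)&(P[...,0]<.7)&(P[...,0]>.3)
    m=cv2.morphologyEx(m.astype(np.uint8),cv2.MORPH_OPEN,np.ones((3,3)))
    print("base",m.sum(),cv2.minAreaRect((P[m>0][:,:2]*1000).astype(np.float32)))
a=[cv2.resize(D["scene"]["img"][100:240,300:430],None,fx=4,fy=4)[:560,:400],cv2.resize(D["side"]["img"][165:305,275:375],None,fx=4,fy=4)]
save("crop",np.hstack(a))
E
```

```text
scene knob 158 uv 399 415 183 209 [0.381 0.035 0.133] [0.377 0.026 0.112] [0.39  0.039 0.147]
scene top 73 uv 370 381 115 121 [0.477 0.036 0.266] [0.47  0.026 0.261] [0.488 0.044 0.268]
scene collar 354 uv 362 384 178 201 [0.468 0.048 0.115] [0.446 0.027 0.089] [0.494 0.055 0.123]
base 1835 ((545.2752075195312, 70.91629791259766), (208.10760498046875, 222.70028686523438), 72.30175018310547)
side knob 226 uv 296 307 261 284 [0.381 0.022 0.131] [0.375 0.019 0.111] [0.388 0.028 0.145]
side top 160 uv 349 366 172 183 [0.478 0.025 0.264] [0.468 0.018 0.104] [0.692 0.34  0.265]
side collar 799 uv 330 366 250 284 [0.467 0.019 0.11 ] [0.444 0.01  0.082] [0.489 0.047 0.121]
base 2859 ((531.2926025390625, 67.53526306152344), (203.66268920898438, 194.9324188232422), 72.62423706054688)
```

```bash
python3 - <<'E'
from h import *
D={n:np.load(n+".npz") for n in("scene","side")}
a=[cv2.resize(D["scene"]["img"][100:240,330:430],None,fx=4,fy=4),cv2.resize(D["side"]["img"][165:305,285:385],None,fx=4,fy=4)]
save("crop2",np.hstack(a))
E
```

```text
(no output)
```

View pics/crop2.png

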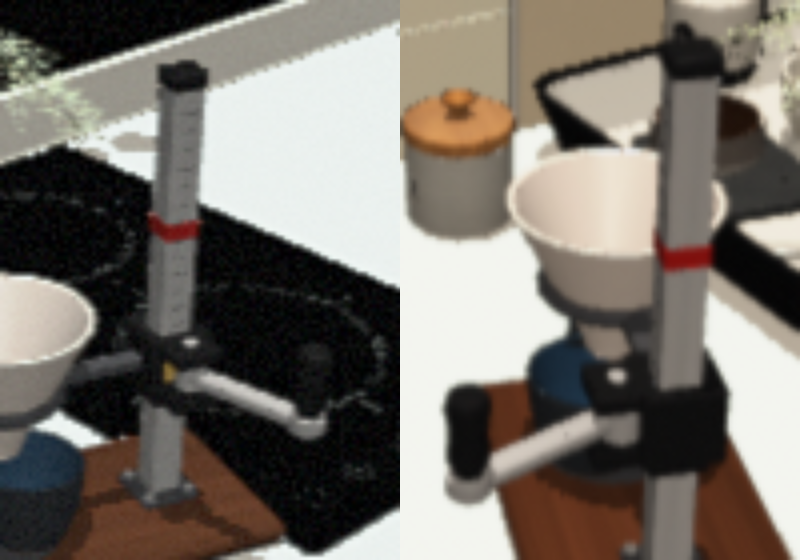

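The crops show the open lever pointing at the robot with its black knob at about (407,192) in the scene view. The tape lies about 60 mm above the collar. Next I need the stand's yaw and the wrist camera's mounting.

```bash
python3 - <<'E'
from h import *
np.set_printoptions(precision=4,suppress=True)
D={n:np.load(n+".npz") for n in("scene","side")}
for n in D:
    img=D[n]["img"].astype(int);P=D[n]["P"]
    r=np.hypot(P[...,0]-.478,P[...,1]-.031)
    m=(img.min(-1)>120)&(r<.17)&(r>.035)&(P[...,2]>.1)&(P[...,0]>.4)
    Q=P[m];zt=np.percentile(Q[:,2],98);T=Q[Q[:,2]>zt-.008]
    c,_=cv2.minEnclosingCircle((T[:,:2]*1000).astype(np.float32));d=np.array(c)/1000-[.478,.031]
    print(n,len(Q),"rim z",zt,"circ",c,_,"dist",np.hypot(*d),"yaw y",np.degrees(np.arctan2(d[1],d[0])))
    for nm,zr in(("post",(.13,.172)),("post2",(.19,.25))):
        mp=(r<.03)&(P[...,2]>zr[0])&(P[...,2]<zr[1]); print(nm,mp.sum(),cv2.minAreaRect((P[mp][:,:2]*1000).astype(np.float32)))
    k=(np.hypot(P[...,0]-.383,P[...,1]-.029)<.03)&(P[...,2]>.12)&(img.max(-1)<80);T=P[k]
    print("knob",len(T),T[:,2].max(),cv2.minEnclosingCircle((T[:,:2]*1000).astype(np.float32)),"topface",np.mean(T[T[:,2]>.1445],0))
    h=cv2.cvtColor(D[n]["img"],cv2.COLOR_RGB2HSV); m=((h[...,0]<8)|(h[...,0]>172))&(h[...,1]>130)&(r<.03)
    print("tape z",np.percentile(P[m][:,2],[1,10,50,90,99]))
print(np.asarray(ctrl.camera("wrist")["T_tool_cam"]))
E
```

```text
scene 1135 rim z 0.22931435353626697 circ (617.2967529296875, 22.579057693481445) 39.71074295043945 dist 0.1395510574882331 yaw y -3.45950617703743
post 197 ((479.0470275878906, 37.61709976196289), (24.910470962524414, 15.189976692199707), 27.071470260620117)
post2 320 ((478.8544616699219, 37.45281219482422), (24.613737106323242, 15.256036758422852), 30.00503921508789)
knob 121 0.14775406721073187 ((383.75146484375, 32.046085357666016), 9.058112144470215) topface [0.3845 0.0313 0.1461]
tape z [0.015  0.1772 0.1807 0.1848 0.1862]
side 1548 rim z 0.23336482842763379 circ (622.7863159179688, 28.230051040649414) 36.415103912353516 dist 0.14481280984200004 yaw y -1.0960084561367973
post 300 ((474.38275146484375, 26.729368209838867), (13.870774269104004, 24.202747344970703), 30.276275634765625)
post2 506 ((474.8958740234375, 27.098155975341797), (13.875840187072754, 24.797086715698242), 30.836721420288086)
knob 175 0.14559298200570187 ((382.8506774902344, 25.60399055480957), 8.9793701171875) topface [0.3829 0.0265 0.145 ]
tape z [0.1734 0.1754 0.1789 0.1822 0.1833]
[[ 0.0005 -0.9626 -0.2711  0.0684]
 [ 1.      0.0006 -0.0004 -0.001 ]
 [ 0.0006 -0.2711  0.9626 -0.1245]
 [ 0.      0.      0.      1.    ]]
```

```bash
cat >> h.py <<'E'
from scipy.spatial.transform import Rotation as R
def rel(p,yaw):
    o=ctrl.get_obs();w=o["eef_rot"];A=R.from_quat([w[1],w[2],w[3],w[0]])
    a=np.radians(yaw);c,s=np.cos(a),np.sin(a)
    B=R.from_matrix(np.array([[c,s,0],[s,-c,0],[0,0,-1]]))  # tool x at yaw, z down
    print("shift mm",np.round(1000*A.inv().apply(np.array(p)-o["eef_pos"]),1),"rot deg",np.round((A.inv()*B).as_rotvec(degrees=True),2))
E
python3 -c "
from h import *
rel([.32,-.24,.27],107); rel([.3835,.029,.25],187)"
```

```text
shift mm [ 177.  -216.   -20.4] rot deg [-5.000e-02 -6.000e-02 -8.014e+01]
shift mm [ 3.552e+02 -4.272e+02 -1.000e-01] rot deg [ 0.0000e+00 -1.1000e-01 -1.6014e+02]
```

Request:
servo_tool(series="-1 0.015 -0.018 -0.002 0 0 -7;-1 0.03 -0.036 -0.004 0 0 -14;-1 0.045 -0.054 -0.006 0 0 -21;-1 0.06 -0.072 -0.008 0 0 -28;-1 0.075 -0.09 -0.01 0 0 -35;-1 0.09 -0.108 -0.012 0 0 -42;-1 0.105 -0.126 -0.014 0 0 -49;-1 0.12 -0.144 -0.016 0 0 -56;-1 0.135 -0.162 -0.018 0 0 -63;-1 0.15 -0.18 -0.02 0 0 -70;-1 0.165 -0.198 -0.02 0 0 -77;-1 0.177 -0.216 -0.02 0 0 -80")

```text
time_s: 1.15
eef_pos: [0.3203, -0.239, 0.2699]
eef_rot: [0.0, 0.593, 0.805, 0.0]
wrist_force: [0.3, -0.3, -0.1]
opening: 1.002
grasp_force: 0.0
```

```bash
python3 -c "
from h import *
print(ctrl.get_obs()['eef_pos'],ctrl.get_obs()['q']);rel([.3835,.029,.23],187)"
```

```text
[ 0.32031296 -0.23900758  0.2699457 ] [-9.40424063e-01 -2.59177738e-01  1.99086785e+00  2.34452756e-04
  1.40981617e+00 -1.24112123e+00]
shift mm [237.3 139.7  40. ] rot deg [ 1.000e-02  1.000e-02 -7.977e+01]
```

```bash
python3 -c "
from h import *
rel([.3835,.029,.23],155)"
```

```text
shift mm [237.3 139.7  40. ] rot deg [ 1.000e-02  1.000e-02 -4.777e+01]
```

Request:
servo_tool(series="-1 0.025 0.014 0.004 0 0 -6;-1 0.05 0.028 0.008 0 0 -12;-1 0.075 0.043 0.012 0 0 -18;-1 0.1 0.058 0.016 0 0 -24;-1 0.125 0.073 0.02 0 0 -30;-1 0.15 0.088 0.024 0 0 -36;-1 0.175 0.103 0.028 0 0 -42;-1 0.2 0.118 0.032 0 0 -48;-1 0.22 0.13 0.036 0 0 -48;-1 0.237 0.14 0.04 0 0 -48;-1 0.237 0.14 0.04 0 0 -48")

```text
time_s: 2.07
eef_pos: [0.3849, 0.0299, 0.2291]
eef_rot: [-0.001, 0.216, 0.976, 0.001]
wrist_force: [-0.3, -0.5, 1.0]
opening: 1.001
grasp_force: 0.0
```

```bash
python3 - <<'E'
from h import *
np.set_printoptions(precision=4,suppress=True)
o=ctrl.get_obs();print(o["eef_pos"],o["q"])
c=cam("wrist");save("w1",c["img"])
w=o["eef_rot"];T=np.eye(4);T[:3,:3]=R.from_quat([w[1],w[2],w[3],w[0]]).as_matrix();T[:3,3]=o["eef_pos"]
c["extrinsics"]=T@np.asarray(c["T_tool_cam"]);P=pts(c);np.savez("w1",P=P,**c)
m=(np.hypot(P[...,0]-.3835,P[...,1]-.029)<.022)&(abs(P[...,2]-.146)<.008)
T=P[m];v,u=np.where(m);print(len(T),u.mean(),v.mean(),T[:,2].max())
t=T[T[:,2]>T[:,2].max()-.004];print(cv2.minEnclosingCircle((t[:,:2]*1000).astype(np.float32)),t.mean(0))
E
```

```text
[0.3849 0.0299 0.2291] [-0.2335 -0.2539  2.0708  0.0012  1.3264 -1.3693]
594 311.44444444444446 214.28451178451178 0.14791223480153173
((382.28302001953125, 29.295358657836914), 8.3484468460083) [0.3821 0.0294 0.1457]
```

View pics/w1.png

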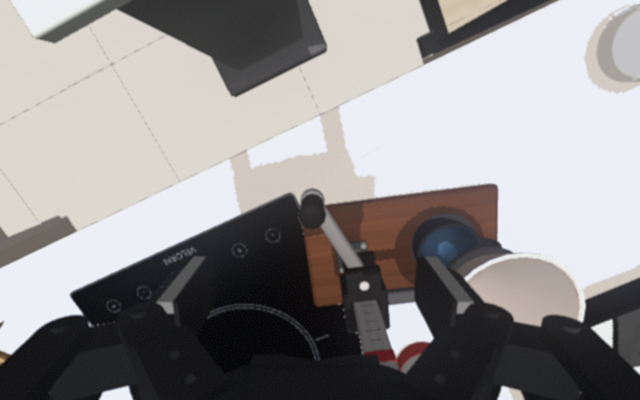

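The wrist view shows the knob top at (312,212), the lever running down to the pin bolt at (364,286), and the tape on the post at (380,355). The knob's position agrees with the first estimate. I'll get the pin and base yaw from this view.

```bash
python3 - <<'E'
from h import *
np.set_printoptions(precision=4,suppress=True)
D=np.load("w1.npz");P=D["P"];img=D["img"]
print("bolt",P[284:289,362:367].mean((0,1)))
h=cv2.cvtColor(img,cv2.COLOR_RGB2HSV)
m=(abs(P[...,2]-.014)<.007)&(h[...,0]<15)&(h[...,1]>90)&(P[...,0]>.38)&(P[...,0]<.7)
m=cv2.morphologyEx(m.astype(np.uint8),cv2.MORPH_OPEN,np.ones((3,3)))
r=cv2.minAreaRect((P[m>0][:,:2]*1000).astype(np.float32));print(m.sum(),r)
m=(np.hypot(P[...,0]-.48,P[...,1]-.031)<.02)&(h[...,1]>130)&((h[...,0]<8)|(h[...,0]>172))&(P[...,2]>.1)
print("tape",m.sum(),np.percentile(P[m][:,2],[5,50,95]) if m.any() else 0)
for q in((327,196),(495,187),(316,303)): print(q,P[q[1],q[0]])
m=(np.hypot(P[...,0]-.48,P[...,1]-.031)<.03)&(abs(P[...,2]-.121)<.006)&(img.max(-1)<80);print("collar top",m.sum(),np.median(P[m],0))
rel([.3825,.0293,.133],155)
E
```

```text
bolt [0.4567 0.039  0.1229]
7985 ((505.4048767089844, 55.725608825683594), (191.48316955566406, 218.70838928222656), 40.57963943481445)
tape 191 [0.177  0.1809 0.1854]
(327, 196) [0.4103 0.0337 0.0006]
(495, 187) [0.471  0.1961 0.0155]
(316, 303) [ 0.5176 -0.0292  0.0129]
collar top 1332 [0.468  0.0338 0.1213]
shift mm [ 2.4 -0.2 96.4] rot deg [-0.02 -0.08  0.07]
```

Request:
servo_tool(series="-1 0.002 0 0.02 0 0 0;-1 0.002 0 0.04 0 0 0;-1 0.002 0 0.06 0 0 0;-1 0.002 0 0.075 0 0 0;-1 0.002 0 0.085 0 0 0;-1 0.002 0 0.092 0 0 0;-1 0.002 0 0.096 0 0 0;-1 0.002 0 0.096 0 0 0")

```text
time_s: 2.78
eef_pos: [0.3832, 0.0274, 0.1336]
eef_rot: [-0.001, 0.218, 0.976, -0.0]
wrist_force: [0.4, -0.4, 0.6]
opening: 0.999
grasp_force: 0.0
```

Request:
servo_tool(series="0 0 0 0 0 0 0;0.3 0 0 0 0 0 0;0.5 0 0 0 0 0 0;0.7 0 0 0 0 0 0;1 0 0 0 0 0 0;1 0 0 0 0 0 0;1 0 0 0 0 0 0;1 0 0 0 0 0 0;1 0 0 0 0 0 0;1 0 0 0 0 0 0")

```text
time_s: 3.62
eef_pos: [0.3838, 0.028, 0.1343]
eef_rot: [0.0, 0.218, 0.976, 0.0]
wrist_force: [-1.5, 1.3, 5.5]
opening: 0.18
grasp_force: 58.5
```

```bash
python3 - <<'E'
from h import *
np.set_printoptions(precision=4,suppress=True)
o=ctrl.get_obs();print(o)
rel([.3825,.0293,o["eef_pos"][2]+.0595],155)
c=cam("side");save("s2",cv2.resize(c["img"][140:320,240:420],None,fx=3,fy=3))
E
```

```text
{'time_s': 3.6167, 'q': array([-0.2384, -0.1146,  2.1672,  0.0001,  1.0885, -1.3706]), 'dq': array([-0.    ,  0.0004,  0.0005, -0.0003, -0.0009,  0.0017]), 'joint_efforts': array([ -0.3227, -22.5416, -28.8786,  -0.0634,  -0.4797,   0.0366]), 'eef_pos': array([0.3838, 0.028 , 0.1343]), 'eef_rot': array([0.0002, 0.2176, 0.976 , 0.    ]), 'wrist_force': array([-1.5076,  1.2874,  5.5419]), 'torque': array([ 0.165 ,  0.2283, -0.0049]), 'grasp_force': 58.45949828624725, 'opening': 0.17997722832487126}
shift mm [  1.7   0.7 -59.5] rot deg [ 0.01  0.02 -0.13]
```

View pics/s2.png

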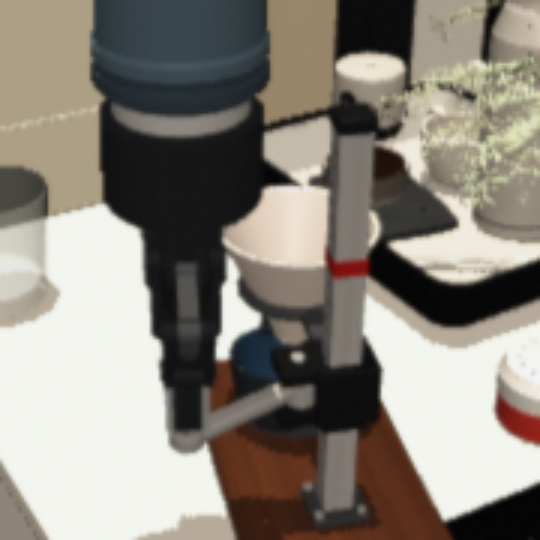

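The fingers have the knob, seen in the crop at about (188,400). Now lifting 59 mm.

Request:
servo_tool(series="1 0 0 -0.003 0 0 0;1 0 0 -0.008 0 0 0;1 0 0 -0.014 0 0 0;1 0 0 -0.02 0 0 0;1 0 0 -0.026 0 0 0;1 0 0 -0.032 0 0 0;1 0 0 -0.038 0 0 0;1 0 0 -0.044 0 0 0;1 0 0 -0.05 0 0 0;1 0 0 -0.055 0 0 0;1 0 0 -0.058 0 0 0;1 0 0 -0.06 0 0 0")

```text
time_s: 4.67
eef_pos: [0.3838, 0.028, 0.1944]
eef_rot: [0.0, 0.218, 0.976, 0.0]
wrist_force: [5.7, 0.7, -5.4]
opening: 0.176
grasp_force: 58.8
```

Request:
servo_tool(series="1 0 0 0 0 0 0;1 0 0 0 0 0 0;1 0 0 0 0 0 0")

```text
time_s: 4.92
eef_pos: [0.3837, 0.028, 0.194]
eef_rot: [0.0, 0.218, 0.976, 0.0]
wrist_force: [5.8, 1.0, -4.5]
opening: 0.177
grasp_force: 58.8
```

```bash
cat > chk.py <<'E'
from h import *
import sys
np.set_printoptions(precision=4,suppress=True)
o=ctrl.get_obs();print(o["eef_pos"],o["wrist_force"],o["torque"],o["q"])
big=[]
for n in("scene","side"):
    c=cam(n);P=pts(c);img=c["img"]
    r=np.hypot(P[...,0]-.48,P[...,1]-.031)
    m=(r<.034)&(img.max(-1)<80)&(P[...,2]>.13)&(P[...,2]<.21)
    h=cv2.cvtColor(img,cv2.COLOR_RGB2HSV);t=(r<.03)&(h[...,1]>130)&((h[...,0]<8)|(h[...,0]>172))&(P[...,2]>.1)
    Q=P[m][:,2];print(n,m.sum(),"collar top",np.percentile(Q,[80,90,95,98]),np.histogram(Q,np.arange(.15,.2,.003))[0],"bottom",np.percentile(Q,[2,5]),"tape",t.sum(),np.percentile(P[t][:,2],[5,50,95]) if t.any() else 0)
    y,x=(120,340) if n=="scene" else (180,290)
    big.append(cv2.resize(img[y:y+100,x:x+100],None,fx=4,fy=4))
save(sys.argv[1],np.hstack(big))
E
python3 chk.py l1
```

```text
[0.3837 0.028  0.194 ] [ 5.8486  1.0439 -4.5046] [ 0.148  -0.7931 -0.0133] [-0.2385 -0.2138  2.1143  0.0002  1.2406 -1.3706]
scene 316 collar top [0.1812 0.1817 0.1822 0.1827] [17 40 12 12 18 22 14 19 19 19 98  4  0  0  0  0] bottom [0.1469 0.1489] tape 38 [0.1796 0.1825 0.1858]
side 753 collar top [0.1792 0.1798 0.1805 0.1915] [ 70  39  33  38  36  45  39  50  52 197  35   6   3   3   3   4] bottom [0.1451 0.1467] tape 66 [0.1783 0.1799 0.1831]
```

View pics/l1.png

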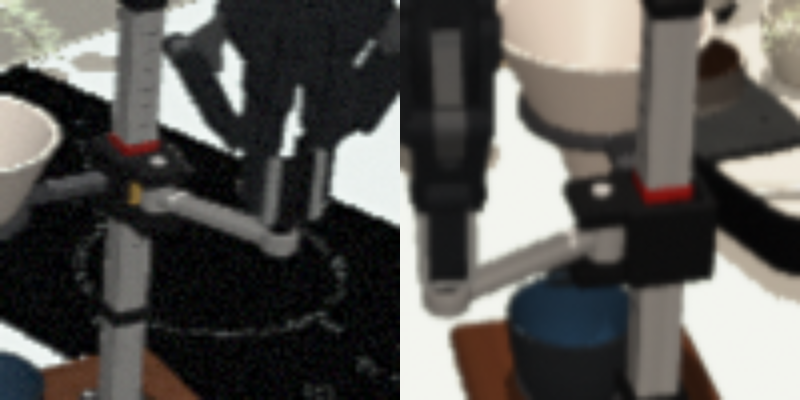

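The crops show the collar's top edge across the middle of the tape, at (135,150) in the scene half and (665,195) in the side half. Depth agrees to within 1 mm. Now the arc for closing.

```bash
cat > arc.py <<'E'
from h import *
import sys
o=ctrl.get_obs();w=o["eef_rot"];A=R.from_quat([w[1],w[2],w[3],w[0]]);p=o["eef_pos"]
c=np.array([.4567,.0385,p[2]]);d=p-c;print(p,np.hypot(*d[:2]),np.degrees(np.arctan2(d[1],d[0])))
for f in np.arange(4,49,4):
    print(f,np.round(1000*A.inv().apply(R.from_euler("z",f,degrees=True).apply(d)-d),1))
E
python3 arc.py
```

```text
[0.38372346 0.02799757 0.19389103] 0.0737283995239302 -171.81049655724038
4 [-3.  -4.2 -0. ]
8 [-6.2 -8.2 -0. ]
12 [ -9.8 -11.9  -0. ]
16 [-13.6 -15.4  -0. ]
20 [-17.6 -18.6  -0. ]
24 [-21.8 -21.6   0. ]
28 [-26.2 -24.2   0. ]
32 [-30.8 -26.5   0. ]
36 [-35.6 -28.5   0. ]
40 [-40.5 -30.1   0. ]
44 [-45.4 -31.4   0. ]
48 [-50.5 -32.4   0. ]
```

Request:
servo_tool(series="1 -0.0015 -0.0021 0 0 0 -2;1 -0.0046 -0.0062 0 0 0 -6;1 -0.008 -0.01 0 0 0 -10;1 -0.0117 -0.0137 0 0 0 -14;1 -0.0156 -0.017 0 0 0 -18;1 -0.0197 -0.0201 0 0 0 -22;1 -0.024 -0.0229 0 0 0 -26;1 -0.0285 -0.0254 0 0 0 -30;1 -0.0332 -0.0275 0 0 0 -34;1 -0.0356 -0.0285 0 0 0 -36")

```text
time_s: 5.85
eef_pos: [0.4033, -0.0128, 0.1935]
eef_rot: [-0.001, -0.096, 0.995, 0.001]
wrist_force: [2.1, 2.8, -2.1]
opening: 0.177
grasp_force: 59.1
```

```bash
python3 chk.py l2; python3 arc.py
```

```text
[ 0.4033 -0.0128  0.1935] [ 2.1391  2.7808 -2.1069] [ 0.364  -0.3273 -0.1598] [-0.3286 -0.1605  2.0714  0.0006  1.2329 -2.0921]
scene 323 collar top [0.1807 0.1814 0.1819 0.1823] [19 44 13 15 19 17 15 17 16 29 92  0  0  1  0  0] bottom [0.1467 0.1486] tape 35 [0.1797 0.1827 0.1852]
side 475 collar top [0.1738 0.1784 0.1789 0.1796] [54 37 36 46 37 28 35 25 21 67  4  1  0  0  0  0] bottom [0.1441 0.146 ] tape 19 [0.1782 0.1792 0.1839]
[ 0.40326038 -0.01279324  0.19356887] 0.07407286540014725 -136.1740471410436
4 [-3.  -4.2 -0. ]
8 [-6.2 -8.3 -0. ]
12 [ -9.7 -12.   -0. ]
16 [-13.5 -15.6  -0. ]
20 [-17.5 -18.8  -0. ]
24 [-21.8 -21.8  -0.1]
28 [-26.2 -24.5  -0.1]
32 [-30.8 -26.8  -0.1]
36 [-35.6 -28.8  -0.1]
40 [-40.5 -30.5  -0.1]
44 [-45.4 -31.9  -0.1]
48 [-50.5 -32.8  -0.1]
```

Request:
servo_tool(series="1 -0.0015 -0.0021 0 0 0 -2;1 -0.0038 -0.0053 0 0 0 -5;1 -0.0062 -0.0083 0 0 0 -8;1 -0.0088 -0.0112 0 0 0 -11;1 -0.0116 -0.0139 0 0 0 -14;1 -0.0145 -0.0164 0 0 0 -17;1 -0.0175 -0.0188 0 0 0 -20;1 -0.0207 -0.0211 0 0 0 -23;1 -0.024 -0.0232 0 0 0 -26;1 -0.024 -0.0232 0 0 0 -26")

```text
time_s: 6.78
eef_pos: [0.4313, -0.0312, 0.1935]
eef_rot: [-0.001, -0.316, 0.949, 0.0]
wrist_force: [1.1, 0.1, -4.1]
opening: 0.18
grasp_force: 59.0
```

```bash
python3 chk.py l3; python3 arc.py | head -3
```

```text
[ 0.4313 -0.0312  0.1935] [ 1.1427  0.0667 -4.0511] [-0.0269 -0.1443 -0.0457] [-0.3479 -0.0861  2.006  -0.0005  1.2233 -2.5625]
scene 319 collar top [0.1807 0.1813 0.1818 0.1821] [21 46 10 16 15 19 17 16 18 37 81  1  0  1  0  0] bottom [0.1476 0.1489] tape 36 [0.1804 0.1826 0.1853]
side 109 collar top [0.1843 0.193  0.1977 0.2002] [ 9  2  3  3  2  0  5  9 13 31  4  7  4  3  4  3] bottom [0.1506 0.1515] tape 32 [0.1777 0.1792 0.1829]
[ 0.43068548 -0.03102033  0.19343924] 0.07422824104723275 -110.51585728410821
4 [-3.  -4.3 -0. ]
8 [-6.2 -8.3 -0. ]
```

Request:
servo_tool(series="1 -0.0008 -0.001 0 0 0 -1;1 -0.0015 -0.0021 0 0 0 -2;1 -0.0023 -0.0031 0 0 0 -3;1 -0.003 -0.0043 0 0 0 -4;1 -0.003 -0.0043 0 0 0 -4")

```text
time_s: 7.3
eef_pos: [0.435, -0.0325, 0.1932]
eef_rot: [-0.002, -0.35, 0.937, 0.001]
wrist_force: [-5.3, 0.3, -5.4]
opening: 0.182
grasp_force: 59.3
```

```bash
python3 chk.py l4; python3 arc.py | head -3
```

```text
[ 0.435  -0.0325  0.1932] [-5.3365  0.3162 -5.3636] [-0.0465  0.6797 -0.241 ] [-0.3476 -0.0739  1.9954 -0.0005  1.2248 -2.6327]
scene 322 collar top [0.1803 0.1809 0.1814 0.182 ] [29 35  8 17 16 25 12 16 19 38 78  1  0  0  1  0] bottom [0.1458 0.1483] tape 39 [0.1797 0.1824 0.1855]
side 98 collar top [0.1789 0.1829 0.1955 0.1998] [22  4  0  0  0  1  7 13 18 22  1  1  0  2  1  3] bottom [0.1509 0.151 ] tape 41 [0.1775 0.1794 0.1834]
[ 0.4350042  -0.03247927  0.19313522] 0.0742210509202345 -106.99649992606243
4 [-2.9 -4.3 -0. ]
8 [-6.1 -8.4 -0. ]
```

Request:
servo_tool(series="1 -0.0008 -0.001 0 0 0 -1;1 -0.0015 -0.0021 0 0 0 -2;1 -0.0015 -0.0021 0 0 0 -2;1 -0.0015 -0.0021 0 0 0 -2")

```text
time_s: 7.73
eef_pos: [0.4356, -0.0321, 0.1929]
eef_rot: [-0.004, -0.366, 0.93, 0.003]
wrist_force: [-14.4, 3.4, 1.9]
opening: 0.179
grasp_force: 60.5
```

```bash
python3 chk.py l5; python3 arc.py | head -1
```

```text
[ 0.4356 -0.0321  0.1929] [-14.4399   3.3616   1.9295] [0.571  1.9283 0.4466] [-0.3463 -0.0685  1.991  -0.0005  1.2287 -2.6673]
scene 319 collar top [0.1802 0.1809 0.1813 0.1818] [29 31 11 17 16 26 12 16 16 47 73  0  0  1  0  0] bottom [0.1471 0.1488] tape 41 [0.1797 0.1829 0.1855]
side 104 collar top [0.1788 0.1825 0.193  0.1991] [19  5  1  0  0  1 10 15 16 24  1  4  0  0  2  2] bottom [0.1508 0.1512] tape 46 [0.1774 0.1794 0.1832]
[ 0.43564925 -0.03210946  0.19290893] 0.07368059967885869 -106.60086285712578
```

View pics/l5.png

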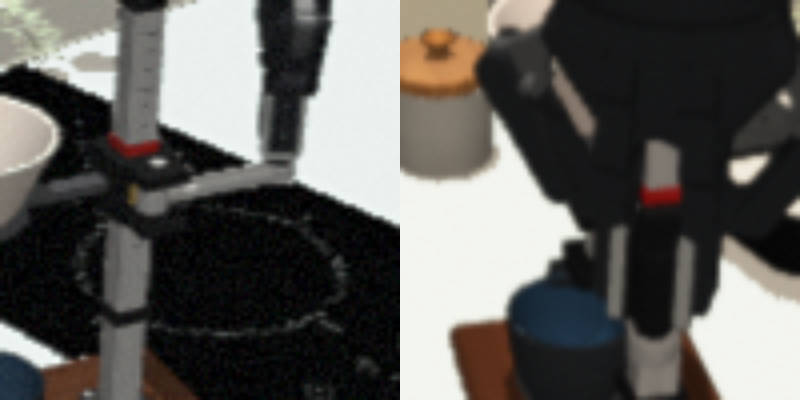

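The crops show the lever parallel to the stand's -y, from (150,195) to (290,170), with the collar's top edge on the tape. The force rose while the lever barely moved, so it is at the closed stop. Handing in.

```bash
python3 -c "
from bench import ctrl
print(ctrl.hand_in())"
```

```text
the job is handed in; nothing more can be done
None
```

I raised the arm about 60 mm so the collar's top edge sits within about 1 mm of the tape's middle, swung the lever closed to its stop and handed in still gripping the knob at about 60 N; no verdict came back.

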